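# Shift the nut mill's gear lever to the red slot and start it

## Task

Get the nut mill going in its red gear: by pushing only, never gripping it, take the black-knobbed gear lever out of its parking slot, along the cross channel of the gate and all the way to the end of the slot beside the red disc, without going into the slot of another colour. Only then press the white start button right down with a fingertip and let it come up again. Push gently, and leave the salt shaker, the cup and the other things on the table where they stand.

Things in the scene. Friction and masses are not known exactly. Their poses are not given: they have to be found in the camera images.
- mill: white nut mill, fixed to the table. Origin on the table, straight under the centre of the lever's gate; x axis from there to the mill's tower (roughly away from the robot), y left, z up. Gear case x -100 to +120 mm, y -165 to +95 mm, top at z 82 mm; all lengths given for the mill are in this frame
- gate_centre (a point): centre of the gate, on the top of the aluminium gate plate (92 x 136 mm), 86 mm above the table. Black slots: a cross channel along y at x = 0, 20 mm wide; left and right lanes at y = +30 and -30 mm, 15 mm wide, running both ways along x from it (four coloured slots); in the middle, y = 0, a parking slot, 15 mm wide, towards -x only. Inner corners are rounded
- tower_front (a point): middle of the lower front edge of the mill's tower, on the gear case at x 120, y -20, z 82 mm. The tower reaches from x 120 to 240 mm and y -135 to +95 mm, 155 mm high, with a clear hopper to 220 mm; at its right a chute over a tumbler. Two lamps hang over the table, rims 140 mm across and 570 mm up, at 0.58 m ahead and 0.27 m right of the robot and 0.65 m ahead, 0.36 m left: swing in close to the base
- lever_ball (a point): centre of the lever's black ball knob, 32 mm in diameter, on a steel stem 10 mm in diameter. Upright it is 131 mm above the table, 45 mm above the gate plate; it sinks up to 14 mm as the lever leans. Its pivot is 124 mm below, under the gate centre. The lever stays where it is left; moving it takes about 2 N at the ball. Gate edges stop the stem, giving 1 to 3 mm
- lever_stem (a point): point on the axis of the lever's stem, 77 mm from the pivot, level with the gate plate when upright
- lever_fore (a joint): lean of the lever along the mill's x, rad: 0 in the cross channel, positive towards the tower, negative towards -x; the slots end at +0.31 and -0.31. Starts at -0.20 to -0.30 in the parking slot. Within 0.06 of 0 the lever is free to move sideways along the channel. All the way in: beyond +0.25 or -0.25
- lever_side (a joint): lean of the lever along the mill's y, rad: 0 in the parking slot, about +0.37 in the left lane (+y), -0.37 in the right lane. Ball centre in the mill frame (m): x = 0.124 cos(side) sin(fore), y = 0.124 sin(side), z = 0.007 + 0.124 cos(side) cos(fore)
- start_top (a point): centre of the top of the round white start button, 32 mm in diameter, in a dark housing on the gear case at about x -50, y -115 mm in the mill frame; it is pressed straight down
- start (a joint): travel of the start button, m: 0 up, 0.006 right down (4 N); it springs back. 0.004 and more counts as pressed
- disc_red: red disc, 18 mm in diameter, 3 mm thick, fixed on the gate plate; origin at the centre of its underside. One disc lies beside the end of each of the four slots, on its outer side: x +24 or -24, y +55 or -55 mm in the mill frame. Which colour lies where changes from run to run; red marks the slot wanted
- disc_yellow: yellow disc, like the red one; marks another slot
- disc_blue: blue disc, like the red one; marks another slot
- disc_green: green disc, like the red one; marks another slot
- shaker_mid (a point): middle of a loose salt shaker, 44 mm in diameter, 90 mm high, left of the mill; to be left alone
- cup_mid (a point): middle of a loose brown espresso cup, 67 x 94 x 58 mm with its handle, right of the mill; to be left alone

How it is judged (in metres and radians):
On the way, in this order (a step that is already met when the one before it is completed fails the run):
1. the lever is out of the parking slot, in the cross channel (value of joint lever_fore between -0.1 and 0.1 rad), for 0.02 s.
2. the lever is all the way in the slot beside the red disc (horizontal distance between lever_stem and disc_red below 0.036 m and (value of joint lever_fore above 0.25 rad or value of joint lever_fore below -0.25 rad)), for 0.2 s.
3. the start button is pressed down (value of joint start above 0.004 m), for 0.04 s.
At the end, for the whole second after the job is handed in: the lever leans more than 0.25 rad into the slot beside the red disc (its stem at gate level within 36 mm of the disc), the button has come up again (under 1.5 mm), shaker and cup stand within 20 mm of where they stood (all of step 2 and value of joint start below 0.0015 m and distance of each of shaker_mid, cup_mid from where it was at the start of the episode below 0.02 m); the robot touches nothing.
It fails at once if the lever goes into the slot of another colour (leans more than 0.16 rad into it) ((value of joint lever_fore above 0.16 rad or value of joint lever_fore below -0.16 rad) and (horizontal distance between lever_stem and disc_yellow below 0.04 m or horizontal distance between lever_stem and disc_blue below 0.04 m or horizontal distance between lever_stem and disc_green below 0.04 m)).
It fails at once if the start button is pressed (over 4 mm) while the lever is not all the way in the red slot (value of joint start above 0.004 m and not (horizontal distance between lever_stem and disc_red below 0.036 m and (value of joint lever_fore above 0.25 rad or value of joint lever_fore below -0.25 rad))).
It fails at once if the lever is gripped or forced (fingers on it with more than 35 N) (contact force between the fingers and lever_side above 35 N).
It fails at once if the salt shaker or the cup is shoved or lifted (moved more than 20 mm) (distance of any of shaker_mid, cup_mid from where it was at the start of the episode above 0.02 m).
It also fails if it takes over 51 s, if anything falls off the work surface, if the arm or the gripper's body presses on something with over 40 N, if the wrist force passes 120 N, or if a joint passes its speed limit or range.

## Robot

A 6-joint arm with a two-finger parallel gripper is mounted at the origin on a cart in front of the work surface, level with it; the furniture and walls round the work are solid. World frame = base frame: x ahead of the robot, y to its left, z up, the work surface at z = 0. Lengths are in mm, angles in rad, forces in N, time in s.
With the tool pointing down it reaches from about 300 to 825 mm from the base axis. Payload 5.4 kg.
Tool frame: the origin (TCP) lies at the very end of the fingers, on their centre line; the grasp point (between the pads) lies 19 mm behind it; x points along the fingers, y is the direction in which the jaws open and shut, and the axes are right-handed (so a half turn about x gives the same grasp; the last joint's range is limited). The gripper opens to 92 mm and grips with 3 to 60 N. Pads are 20 mm wide; open, the fingers measure 128 mm over their backs; the gripper's body (75 mm by 189 mm) begins 69 mm behind the grasp point.
Start: joints at [0.934, 0.158, 1.597, -0, 1.386, -0.21], TCP at [238.034, 523.398, 214.601] pointing down, gripper open.
Joint ranges: [-2.91, 2.91], [-0.94, 2.29], [0.18, 2.7], [-1.29, 4.43], [0.17, 2.64], [-3, 3]. Speed limits (rad/s): [2.57, 2.57, 3.14, 3.14, 3.14, 3.14].

## Interface

Orientations are given as a unit quaternion [x, y, z, w].
In Python, from station import arm gives the robot as it stands.
- The arm moves only by the tool carry_out, never from a script. Its arguments are lists of equal length, an entry for each row: "fingers": the opening, from -1 (shut) to 1 (fully open), so that 0 is half open; "xyz": the shift along the tool's x, y, z in cm, a list of three; "twist": the turn, a rotation vector about the tool's x, y, z in degrees, a list of three. In form: {"fingers": [fingers, ...], "xyz": [[dx, dy, dz], ...], "twist": [[rx, ry, rz], ...]}. A call has 1 to 10 rows; each row is the pose to reach, as a shift and turn from the pose commanded when the call began, along the tool's axes at that moment; what a row does not reach only later rows make up. A row lasts 1/10 s, in which the tool goes at most 50 mm and 8.59 degrees, less where a joint would pass 70% of its speed; a pose out of reach is approached as far as the arm can. A call with a gripper value outside its range is refused whole. The fingers move at their own pace and stop on an object; "squeeze" is the grip in N (left out, the last holds). Time passes only in rows, so rows that repeat a pose let the fingers close. It gives the time, the measured TCP pose, the force and the opening at its end, in the units of the state.
- arm.observe(): the state, without advancing time (a new reading comes with each control period).
- arm.capture(name): name is "scene" or "top" or "wrist"; returns a dict with "image" (400x640x3 uint8, blue, green, red), "fx", "fy", "cx", "cy" (pixels), "position" and "orientation" of the camera in the world. Camera axes: x right, y down, z forward; pixel columns grow to the right and rows downward; lengths in mm; the calibration is good to about 2 mm. A picture is of the moment at which its call begins. There is no depth.
- arm.sign_off(): hands the job in, once; it reports no verdict.
Trained networks look in a picture, given as the dict that the camera call returned (one of the last four; its "shot" number tells which), for a name from the list of things; names that differ only in an ending like _2 or _b are one class to them, and where a whole thing is asked for, a point or a joint stands for the part that bears it (a point fixed in the world has none). Each returns a list of dicts, best first, with "conf" (0 to 1); they miss things now and then, are a little off and sometimes report something else, mostly with a low value. They report only what shows in the picture. A call takes as long as a camera call.
- arm.regions_of(picture, name): "region" (400x640 bool, what is visible of it) and "bbox" ([left, top, right, bottom] in pixels, round what is visible of it).
The state is a dict: "time_s": time; "joints": joint angles; "qd": joint speeds; "joint_efforts": joint torques, N m; "tcp_pos": TCP position; "tool_rot": TCP orientation; "ft_force": force on the tool from outside, world axes, zero at the start; "torque": the same for the moment, N m; "width": finger opening in mm.
Only numpy, scipy, OpenCV 4.12 (cv2) and the standard library are available. Lean on these libraries where they do the work, as an engineer would, in place of code of your own. Each camera call takes 0.05 s, during which the arm holds its last target. There are 200 camera calls.

## Working session

There is one attempt and no reset: what is moved stays moved. The work goes in short steps, Python scripts to look and compute and a tool call to move; the robot and the scene stay as the last step left them, time stands still between calls to the robot, and variables do not carry over. Pictures are saved under pics/ and viewed, about 8 in all and at most 12, crops included, and the job is handed in when it is done.

Besides the shell and the picture viewer there is one more tool, called after ">>>" as name(argument=value, ...) on one line, values as JSON. carry_out: Moves the arm, as the interface text tells. Its arguments: {"type":"object","properties":{"fingers":{"type":"array"},"xyz":{"type":"array"},"twist":{"type":"array"},"squeeze":{"type":"number"}},"required":["fingers","xyz","twist"]}

```bash
mkdir -p pics; ls; cat > h.py <<'E'
import numpy as np, cv2
from scipy.spatial.transform import Rotation as R
from station import arm
def ray(c,u,v):
    d=np.array([(u-c["cx"])/c["fx"],(v-c["cy"])/c["fy"],1.])
    return np.array(c["position"]),R.from_quat(c["orientation"]).apply(d)
def onz(c,u,v,z):
    p,d=ray(c,u,v); return p+d*(z-p[2])/d[2]
def proj(c,P):
    q=R.from_quat(c["orientation"]).inv().apply(np.atleast_2d(P)-np.array(c["position"]))
    return np.c_[c["fx"]*q[:,0]/q[:,2]+c["cx"],c["fy"]*q[:,1]/q[:,2]+c["cy"]]
E
python3 - <<'E'
from h import *
s=arm.observe(); print(s)
for n in("scene","top"):
    c=arm.capture(n); cv2.imwrite(f"pics/{n}0.png",c["image"])
    print(n,c["position"],c["orientation"],c["fx"],c["cx"],c["cy"])
    for t in("disc_red","disc_yellow","disc_blue","disc_green","lever_ball","start_top","shaker_mid","cup_mid"):
        for r in arm.regions_of(c,t)[:2]:
            ys,xs=np.nonzero(r["region"]); 
            z={"d":88,"l":128,"s":95,"c":30}[t[0]]
            print(t,round(r["conf"],2),r["bbox"],xs.mean().round(1),ys.mean().round(1),len(xs),onz(c,xs.mean(),ys.mean(),z).round(0))
E
```

```text
pics
{'time_s': 0.0, 'joints': array([ 9.33900601e-01,  1.59031268e-01,  1.59825291e+00, -1.01085938e-05,
        1.38621818e+00, -2.10073375e-01]), 'qd': array([ 3.35096217e-05, -4.57456571e-04,  1.24627899e-03,  1.54051411e-03,
        6.43889838e-04,  1.04762884e-03]), 'joint_efforts': array([ 7.79446600e-04, -3.85578847e+01, -3.22103870e+01,  7.01385224e-02,
        3.78904631e-02, -1.57982395e-04]), 'tcp_pos': array([237.65517528, 522.88092409, 213.61857574]), 'tool_rot': array([ 0.14914393,  0.69133953, -0.15037789,  0.69079102]), 'ft_force': array([0.3300262 , 0.32198045, 0.61653753]), 'torque': array([ 0.01346294, -0.04348492, -0.02564535]), 'width': 91.98481790763132}
scene [ 139.69409737 -776.75866571  693.85212279] [ 0.84657698 -0.22379563  0.11397222 -0.46929017] 487.66063824171516 317.63535565988974 198.16400346121134
disc_red 0.22 [308.2, 192.4, 322.6, 216.7] 316.1 202.5 214 [585.  53.  88.]
disc_blue 0.65 [339.0, 231.3, 352.8, 245.3] 345.3 237.1 172 [573. -93.  88.]
lever_ball 0.57 [311.1, 192.0, 323.6, 217.6] 316.2 202.4 198 [556.  -2. 128.]
start_top 0.57 [337.6, 230
[... 593 characters left out ...]
disc_yellow 0.36 [299.0, 184.9, 308.6, 197.0] 304.4 190.2 57 [604.  80.  88.]
disc_blue 0.56 [353.4, 197.0, 362.1, 205.5] 357.5 201.0 44 [579. -37.  88.]
disc_green 0.7 [264.3, 65.4, 416.4, 250.9] 340.0 154.5 19726 [686.   1.  88.]
disc_green 0.53 [350.0, 178.5, 358.8, 184.5] 352.7 180.5 46 [626. -27.  88.]
lever_ball 0.6 [324.5, 198.0, 341.5, 214.9] 334.9 206.2 185 [561.  13. 128.]
lever_ball 0.58 [265.8, 63.4, 414.8, 248.9] 339.9 154.6 19902 [673.   2. 128.]
start_top 0.65 [379.1, 196.9, 394.5, 216.2] 387.6 206.2 160 [ 567. -102.   95.]
shaker_mid 0.74 [260.6, 195.2, 278.6, 216.6] 269.7 203.9 294 [572. 156.  95.]
cup_mid 0.69 [423.6, 183.0, 460.3, 213.8] 441.0 196.8 755 [ 600. -238.   30.]
```

```bash
python3 - <<'E'
import cv2,numpy as np
a=cv2.imread("pics/top0.png")[50:270,240:480]
cv2.imwrite("pics/v1.png",cv2.resize(a,None,fx=2.7,fy=2.7,interpolation=cv2.INTER_CUBIC))
b=cv2.imread("pics/scene0.png")
cv2.imwrite("pics/v2.png",b)
E
```

```text
(no output)
```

View pics/v1.png

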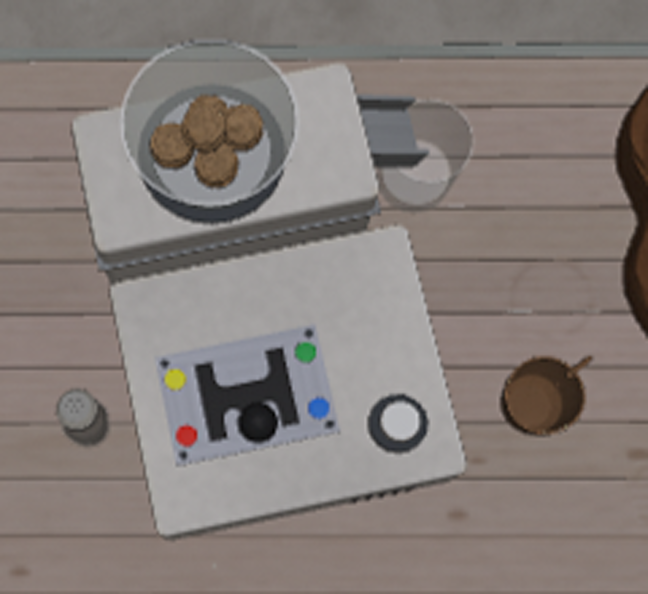

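View pics/v2.png

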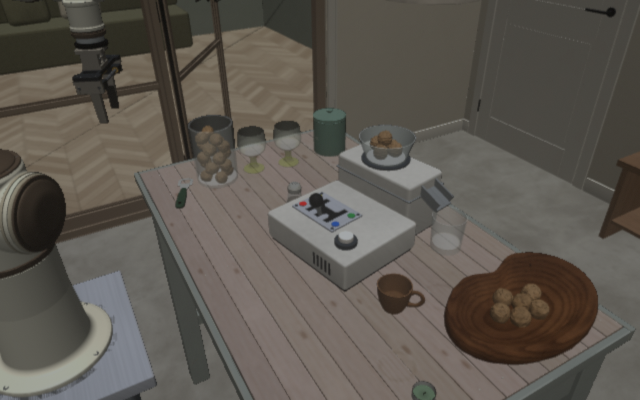

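The top view shows the red disc near-left of the gate (crop 186,435), with yellow far-left, green far-right and blue near-right. The ball is in the parking slot (257,422) and the button is at (402,421). So the path is +x out of parking, +y, then −x. The scene view shows a jar and glasses at the far left.

```bash
cat >> h.py <<'E'
TH=None
def tool(T,yaw=None):
    """shift (cm, tool axes) from measured pose to TCP T (world mm)"""
    s=arm.observe(); r=R.from_quat(s["tool_rot"])
    return r.inv().apply(np.array(T)-s["tcp_pos"])/10
E
python3 - <<'E'
from h import *
from scipy.optimize import least_squares
c=arm.capture("top")
px=np.array([[308.7,211.4],[304.4,190.2],[357.5,201],[352.7,180.5]])
m=np.array([[-24,55],[24,55],[-24,-55],[24,-55]])
W=np.array([onz(c,*p,89)[:2] for p in px])
f=lambda q:((m@R.from_euler('z',q[2]).as_matrix()[:2,:2].T+q[:2]-W)).ravel()
s=least_squares(f,[590,20,.2],x_scale=[10,10,.1]);print(s.x,f(s.x).round(1))
o,th=s.x[:2],s.x[2]
rot=R.from_euler('z',th).as_matrix()[:2,:2]
for z,u,v,n in((126,334.9,206.2,"ball"),(92,387.6,206.2,"button"),(97,387.6,206.2,"button")):
    print(n,rot.T@(onz(c,u,v,z)[:2]-o))
# red colour checks
img=c["image"];print([img[int(round(p[1])),int(round(p[0]))] for p in px])
c2=arm.capture("scene")
q=proj(c2,[np.r_[rot@a+o,89] for a in m]);print(q.round(0),[c2["image"][int(round(p[1])),int(round(p[0]))] for p in q])
for n,u,v in(("jar",218,180),("glass",250,177),("glass2",288,160),("shaker",293,199),("knife",180,200)):print(n,onz(c2,u,v,0).round(0))
s=arm.observe();print(R.from_quat(s["tool_rot"]).as_matrix().round(3))
E
```

```text
[5.91277589e+02 2.16184104e+01 2.05521930e-01] [ 0.2  0.2 -0.4  0.2 -0.3 -0.1  0.4 -0.3]
ball [-30.8079906   -1.95460132]
button [ -49.0288518  -116.26350336]
button [ -49.69694716 -115.33333947]
[array([ 45,  49, 183], dtype=uint8), array([ 51, 184, 183], dtype=uint8), array([188, 104,  50], dtype=uint8), array([ 76, 142,  51], dtype=uint8)]
[[301. 202.]
 [317. 195.]
 [334. 222.]
 [350. 214.]] [array([ 58,  59, 156], dtype=uint8), array([37, 37, 38], dtype=uint8), array([144,  79,  51], dtype=uint8), array([ 64, 109,  51], dtype=uint8)]
jar [466. 420.   0.]
glass [552. 389.   0.]
glass2 [692. 427.   0.]
shaker [605. 220.   0.]
knife [342. 370.   0.]
[[-0.     0.414  0.91 ]
 [ 0.     0.91  -0.414]
 [-1.     0.    -0.   ]]
```

Mill pose: (591.3, 21.6), yaw 11.8°. Disc fit residuals are under 0.5 mm, and ball and button land where the given dimensions put them. Next I swing in at small radius with the fingers shut and jaws along the mill's y.

>>> carry_out(fingers=[-1, -1, -1, -1, -1, -1, -1, -1], xyz=[[-1, -21, 19.7], [-1, -21, 19.7], [-1, -21, 19.7], [-1, -21, 19.7], [-1, -21, 19.7], [-1, -21, 19.7], [-1, -21, 19.7], [-1, -21, 19.7]], twist=[[-8, 0, 0], [-16, 0, 0], [-24, 0, 0], [-32, 0, 0], [-36.2, 0, 0], [-36.2, 0, 0], [-36.2, 0, 0], [-36.2, 0, 0]])

```text
time_s: 1.8
tcp_pos: [331.0, 250.0, 224.9]
tool_rot: [-0.071, 0.703, 0.071, 0.704]
ft_force: [0.1, 0.2, -0.7]
width: 30.1
```

```bash
cat >> h.py <<'E'
o=np.array([591.3,21.6]); th=0.2055; rot=R.from_euler('z',th).as_matrix()
def mill(p): return rot@np.array(p,float)+np.r_[o,0]
def st():
    s=arm.observe(); r=R.from_quat(s["tool_rot"])
    m=rot.T@(s["tcp_pos"]-np.r_[o,0]); M=(rot.T@r.as_matrix())
    print("t",round(s["time_s"],2),"tcp mill",m.round(1),"F mill",(rot.T@s["ft_force"]).round(1),"w",round(s["width"],1)); print(M.round(3)); return m,M
def lever(n,pr=True):
    c=arm.capture(n)
    for r in arm.regions_of(c,"lever_ball")[:2]:
        l,t,a,b=r["bbox"]; P=onz(c,(l+a)/2,(t+b)/2,125)
        print(n,"ball",round(r["conf"],2),np.round(r["bbox"]),(rot.T@(P-np.r_[o,0])).round(1))
    return c
E
python3 - <<'E'
from h import *
m,M=st(); print("to (-70,0,200):",(M.T@(np.array([-70,0,200])-m)/10).round(2))
E
```

```text
t 1.8 tcp mill [-208.2  276.7  224.9] F mill [ 0.1  0.2 -0.7] w 30.1
[[ 0.001  0.004  1.   ]
 [ 0.001  1.    -0.004]
 [-1.     0.001  0.001]]
to (-70,0,200): [  2.48 -27.62  13.92]
```

>>> carry_out(fingers=[-1, -1, -1, -1, -1, -1, -1, -1, -1], xyz=[[2, -27.6, 13.9], [2, -27.6, 13.9], [2, -27.6, 13.9], [2, -27.6, 13.9], [2, -27.6, 13.9], [2, -27.6, 13.9], [2, -27.6, 13.9], [2, -27.6, 13.9], [2, -27.6, 13.9]], twist=[[0, 0, 0], [0, 0, 0], [0, 0, 0], [0, 0, 0], [0, 0, 0], [0, 0, 0], [0, 0, 0], [0, 0, 0], [0, 0, 0]])

```text
time_s: 2.7
tcp_pos: [522.2, 10.8, 204.4]
tool_rot: [-0.073, 0.704, 0.073, 0.703]
ft_force: [0.0, -0.6, 0.8]
width: 0.1
```

```bash
python3 - <<'E'
from h import *
st()
c=lever("scene"); a=c["image"][150:270,240:440]
w=arm.capture("wrist"); 
b=cv2.resize(a,(640,384),interpolation=cv2.INTER_CUBIC)
cv2.imwrite("pics/v3.png",np.vstack([b,w["image"]])[:, :] if 0 else cv2.resize(np.vstack([b,w["image"]]),None,fx=.76,fy=.76))
E
```

```text
t 2.7 tcp mill [-69.9   3.5 204.4] F mill [-0.1 -0.6  0.8] w 0.1
[[-0.001 -0.002  1.   ]
 [ 0.001  1.     0.002]
 [-1.     0.001 -0.001]]
scene ball 0.63 [311. 195. 322. 215.] [-42.1 -19.8 125. ]
```

View pics/v3.png

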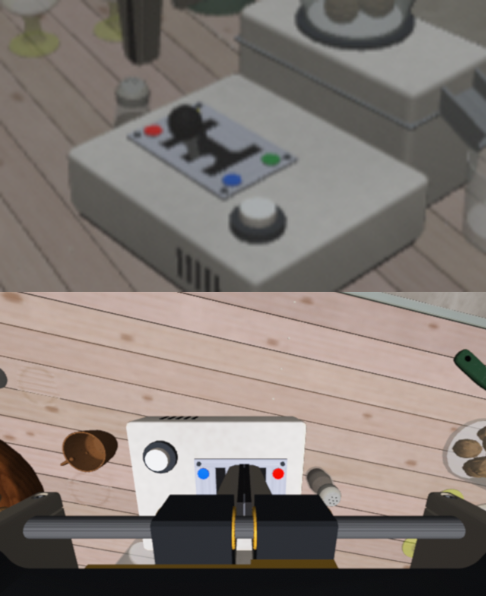

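Scene crop: ball in parking beside the red disc, button cap standing proud of its housing. The wrist view shows the fingers shut above the near edge of the gate. I go down behind the ball.

>>> carry_out(fingers=[-1, -1, -1, -1, -1, -1, -1, -1, -1, -1], xyz=[[3, 0, 0], [6, 0, 0], [8, 0, 0], [9.7, 0, 0], [9.7, 0, 0], [9.7, 0, 0.5], [9.7, 0, 1], [9.7, 0, 1.5], [9.7, 0, 2], [9.7, 0, 2]], twist=[[0, 0, 0], [0, 0, 0], [0, 0, 0], [0, 0, 0], [0, 0, 0], [0, 0, 0], [0, 0, 0], [0, 0, 0], [0, 0, 0], [0, 0, 0]])

```text
time_s: 3.85
tcp_pos: [543.2, 12.9, 108.1]
tool_rot: [-0.073, 0.703, 0.072, 0.704]
ft_force: [0.5, -0.6, 0.4]
width: 0.7
```

```bash
python3 - <<'E'
from h import *
st();lever("scene");c=lever("top")
cv2.imwrite("pics/v4.png",cv2.resize(c["image"][150:250,270:420],None,fx=4,fy=4,interpolation=cv2.INTER_CUBIC))
E
```

```text
t 3.85 tcp mill [-48.9   1.3 108.1] F mill [ 0.4 -0.7  0.4] w 0.7
[[ 0.001  0.     1.   ]
 [-0.     1.    -0.   ]
 [-1.    -0.     0.001]]
scene ball 0.72 [318. 193. 328. 214.] [-28.9 -25.1 125. ]
top ball 0.69 [307. 208. 315. 215.] [-31.2  50.  125. ]
```

>>> carry_out(fingers=[-1, -1, -1, -1, -1, -1, -1], xyz=[[0, 0, 0.4], [0, 0, 0.8], [0, 0, 1.2], [0, 0, 1.6], [0, 0, 2.0], [0, 0, 2.2], [0, 0, 2.2]], twist=[[0, 0, 0], [0, 0, 0], [0, 0, 0], [0, 0, 0], [0, 0, 0], [0, 0, 0], [0, 0, 0]])

```text
time_s: 4.75
tcp_pos: [564.3, 17.4, 107.6]
tool_rot: [-0.072, 0.703, 0.072, 0.704]
ft_force: [-0.8, -0.3, 0.5]
width: 0.5
```

```bash
python3 - <<'E'
from h import *
st();c=lever("scene");d=arm.capture("top")
cv2.imwrite("pics/v4.png",np.hstack([cv2.resize(x,(400,300),interpolation=cv2.INTER_CUBIC) for x in (c["image"][165:240,275:375],d["image"][165:240,285:385])]))
E
```

```text
t 4.75 tcp mill [-27.3   1.4 107.6] F mill [-0.9 -0.1  0.5] w 0.5
[[ 0.001  0.     1.   ]
 [-0.     1.    -0.   ]
 [-1.    -0.     0.001]]
scene ball 0.59 [324. 186. 335. 210.] [ -3.6 -17.5 125. ]
```

View pics/v4.png

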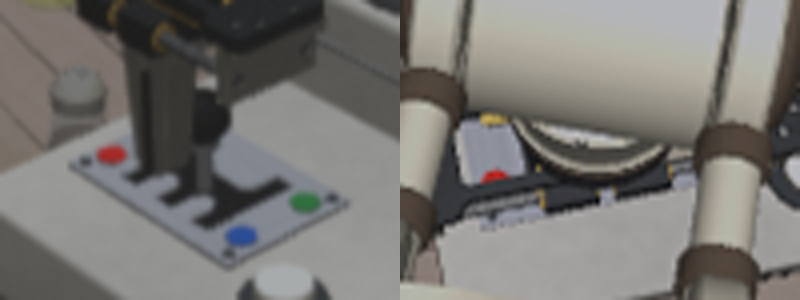

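The ball now stands just ahead of the fingers (left crop about (208,115)), with the stem base (203,190) near the cross channel. I compare that with the lever model.

```bash
cat >> h.py <<'E'
def ball(f,s): return mill([124*np.cos(s)*np.sin(f),124*np.sin(s),7+124*np.cos(s)*np.cos(f)])
def stem(f,s): return mill([77*np.cos(s)*np.sin(f),77*np.sin(s),7+77*np.cos(s)*np.cos(f)])
E
python3 - <<'E'
from h import *
c=arm.capture("scene")
for f in(-.25,-.15,-.1,-.05,0,.05): print(f,proj(c,[ball(f,0),stem(f,0),mill([-27,0,108])]).round(1).tolist())
c0=cv2.imread("pics/scene0.png")
r=[x for x in arm.regions_of(c,"lever_ball")][0]["region"].astype(np.uint8)
print(cv2.boundingRect(r)); 
g=c["image"].max(2)
print(g[184:204,318:338])
E
```

```text
-0.25 [[314.5, 198.5], [318.9, 213.8], [316.0, 205.2]]
-0.15 [[318.7, 195.5], [321.4, 212.0], [316.0, 205.2]]
-0.1 [[320.8, 194.2], [322.7, 211.2], [316.0, 205.2]]
-0.05 [[322.9, 193.1], [323.9, 210.4], [316.0, 205.2]]
0 [[325.0, 192.0], [325.2, 209.7], [316.0, 205.2]]
0.05 [[327.1, 191.1], [326.5, 209.1], [316.0, 205.2]]
(323, 188, 10, 25)
[[ 54  55  56  55  55  67 112 123 129 128 105  69  58  60  60  55  47  48
   57  60]
 [ 55  55  56  55  56  71 119 132 141 144 121  76  59  60  58  49  47  54
   59  59]
 [ 56  55  56  55  57  70 110 121 124 127 109  71  58  60  59  55  55  63
   61  61]
 [ 55  56  55  54  55  53  60  63  64  74  75  61  57  61  61  64  60  60
   60  61]
 [ 54  55  55  55  55  47  40  36  35  38  41  54  57  61  60  61  60  61
   67  78]
 [ 54  55  55  56  54  44  35  36  35  35  38  63  59  62  61  62  66  80
  100 115]
 [ 56  56  56  55  54  44  37  39  38  35  38  62  59  60  64  80 100 117
  137 143]
 [ 55  56  55  56  54  41  37  39  38  35  34  39  43  53  71 113 137 143
  145 146]
 [ 56  55  55  56  53  41  36  37  36  35  34  32  32  39  76 133 146 146
  1
[... 243 characters left out ...]
 147 148
  149 147]
 [ 55  56  56  56  56  38  31  31  33  32  31  30  30  40  83 136 147 149
  149 149]
 [ 55  55  55  55  53  37  31  30  31  30  31  31  36  65 115 140 147 148
  148 148]
 [ 55  56  56  55  49  35  31  29  30  30  30  36  61 104 136 144 145 146
  147 147]
 [ 55  54  56  56  49  35  32  30  30  30  32  51 102 135 144 145 144 144
  145 146]
 [ 54  56  56  55  51  41  35  33  35  38  44  71 125 143 145 145 145 144
  145 145]
 [ 56  56  55  55  54  53  50  50  51  53  62  91 128 141 144 145 145 145
  144 144]
 [ 54  56  56  55  52  57  63  64  65  64  84 120 140 143 143 144 145 144
  145 145]
 [ 55  54  56  55  47  50  61  66  66  70 111 138 144 144 144 144 144 144
  145 145]]
```

Ball silhouette gives centre ≈(324.5,193), so fore ≈ −0.02: the lever is in the cross channel. Now I go round low to the lever's right side.

>>> carry_out(fingers=[-1, -1, -1, -1, -1, -1, -1, -1], xyz=[[0, 0, -1], [0, 0, -2], [0, -2.5, -2], [0, -4.8, -2], [0, -4.8, -2], [0, -4.8, 0], [0, -4.8, 2.7], [0, -4.8, 2.7]], twist=[[0, 0, 0], [0, 0, 0], [0, 0, 0], [0, 0, 0], [0, 0, 0], [0, 0, 0], [0, 0, 0], [0, 0, 0]])

```text
time_s: 5.8
tcp_pos: [601.4, -23.2, 107.8]
tool_rot: [-0.073, 0.703, 0.073, 0.704]
ft_force: [-0.1, -0.7, -1.0]
width: 0.7
```

```bash
python3 - <<'E'
from h import *
st()
E
```

```text
t 5.8 tcp mill [  0.7 -45.9 107.8] F mill [-0.3 -0.7 -1. ] w 0.7
[[ 0.002 -0.     1.   ]
 [ 0.     1.     0.   ]
 [-1.     0.     0.002]]
```

>>> carry_out(fingers=[-1, -1, -1, -1, -1, -1, -1, -1, -1, -1], xyz=[[0, 0.8, 0], [0, 1.3, 0], [0, 1.8, 0], [0, 2.3, 0], [0, 2.8, 0], [0, 3.3, 0], [0, 3.8, 0], [0, 4.3, 0], [0, 4.6, 0], [0, 4.6, 0]], twist=[[0, 0, 0], [0, 0, 0], [0, 0, 0], [0, 0, 0], [0, 0, 0], [0, 0, 0], [0, 0, 0], [0, 0, 0], [0, 0, 0], [0, 0, 0]])

```text
time_s: 6.8
tcp_pos: [590.4, 21.5, 107.3]
tool_rot: [-0.072, 0.704, 0.073, 0.703]
ft_force: [-0.2, -0.2, 0.2]
width: 0.5
```

```bash
python3 - <<'E'
from h import *
st();c=arm.capture("scene")
for r in arm.regions_of(c,"lever_ball")[:2]: print(r["conf"],r["bbox"])
for s in(.2,.25,.3,.37): print(s,proj(c,[ball(0,s),stem(0,s)]).round(1).tolist())
cv2.imwrite("pics/v5.png",cv2.resize(c["image"][165:240,275:375],(800,600),interpolation=cv2.INTER_CUBIC))
E
```

```text
t 6.8 tcp mill [ -0.9   0.  107.3] F mill [-0.2 -0.2  0.2] w 0.5
[[-0.  0.  1.]
 [ 0.  1. -0.]
 [-1.  0. -0.]]
0.44 [310.1, 183.4, 321.9, 207.3]
0.2 [[317.8, 188.7], [320.8, 207.6]]
0.25 [[316.0, 188.2], [319.7, 207.2]]
0.3 [[314.3, 187.8], [318.6, 206.9]]
0.37 [[312.0, 187.5], [317.2, 206.7]]
```

View pics/v5.png

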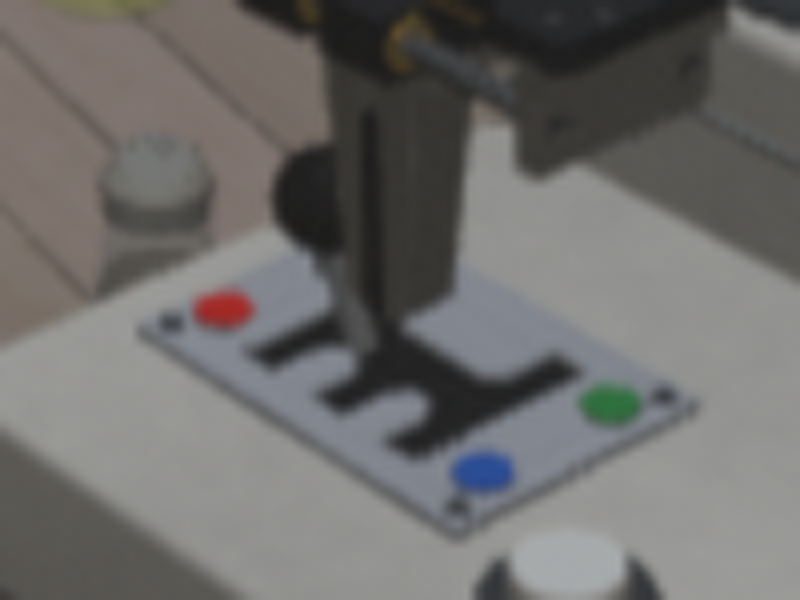

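The ball is moving left and the stem is in the channel between the parking slot and the left lane (side ≈0.22–0.25). I continue left in small steps.

>>> carry_out(fingers=[-1, -1, -1, -1, -1], xyz=[[0, 0.3, 0], [0, 0.6, 0], [0, 0.9, 0], [0, 1.1, 0], [0, 1.1, 0]], twist=[[0, 0, 0], [0, 0, 0], [0, 0, 0], [0, 0, 0], [0, 0, 0]])

```text
time_s: 7.4
tcp_pos: [588.4, 31.9, 107.6]
tool_rot: [-0.072, 0.703, 0.073, 0.703]
ft_force: [-0.3, -1.3, -1.3]
width: 0.2
```

```bash
cat >> h.py <<'E'
def fit(c,f0,s0):
    "ball silhouette: dark-pixel circle, refined by region mask edge; prints dark blob extents"
    r=arm.regions_of(c,"lever_ball")
    for q in r[:1]: print(round(q["conf"],2),np.round(q["bbox"],1))
E
python3 - <<'E'
from h import *
st();c=arm.capture("scene");fit(c,0,0)
g=c["image"].max(2)
for v in range(182,200,2): print(v,g[v,300:324])
E
```

```text
t 7.4 tcp mill [ -0.8  10.7 107.6] F mill [-0.6 -1.2 -1.3] w 0.2
[[-0.  0.  1.]
 [ 0.  1. -0.]
 [-1.  0. -0.]]
182 [123 124 125 126 127 127 127 124 107  96  95  84  78  61  56  55  50  36
  34  51  55  55  55  57]
184 [117 125 125 125 125 126 125 111  77  46  33  35  35  41  53  55  49  35
  33  45  54  55  56  56]
186 [100 113 124 126 127 124  95  53  35  33  34  36  39  39  52  56  53  38
  34  46  54  57  55  56]
188 [ 92  89 119 126 126 122  68  36  32  32  33  33  34  37  50  55  54  36
  33  44  54  56  56  54]
190 [ 70  99 122 125 125 121  68  35  31  33  32  32  32  34  46  54  54  37
  32  42  54  56  55  56]
192 [ 76 108 123 127 126 124 100  57  34  30  31  31  31  31  40  53  53  38
  34  40  53  56  57  55]
194 [ 99 111 125 129 133 137 141 128  91  56  39  33  30  32  35  53  54  37
  33  42  54  57  59  54]
196 [121 131 146 153 153 154 152 152 149 142 123  80  54  57  61  61  55  39
  33  39  53  57  60  54]
198 [153 153 153 153 151 149 146 145 142 142 141 126  99  82  77  69  57  40
  34  38  53  57  58  54]
```

>>> carry_out(fingers=[-1, -1, -1, -1], xyz=[[0, 0.2, 0], [0, 0.4, 0], [0, 0.6, 0], [0, 0.6, 0]], twist=[[0, 0, 0], [0, 0, 0], [0, 0, 0], [0, 0, 0]])

```text
time_s: 7.9
tcp_pos: [587.2, 37.6, 107.5]
tool_rot: [-0.073, 0.703, 0.072, 0.703]
ft_force: [0.1, -2.4, -1.8]
width: 0.3
```

```bash
python3 - <<'E'
from h import *
st();c=arm.capture("scene")
g=c["image"].max(2)
for v in range(180,198,2): print(v,g[v,298:318])
cv2.imwrite("pics/v6.png",cv2.resize(c["image"][165:240,275:375],(800,600),interpolation=cv2.INTER_CUBIC))
for f in(-.06,0):
  for s in(.3,.37,.4): print(f,s,proj(c,[ball(f,s),stem(f,s)]).round(1).tolist())
E
```

```text
t 7.9 tcp mill [ -0.8  16.5 107.5] F mill [-0.4 -2.4 -1.8] w 0.3
[[-0.  0.  1.]
 [-0.  1. -0.]
 [-1. -0. -0.]]
180 [124 124 125 126 127 127 126 124 113 105 113 116 114  88  63  57  54  36
  32  45]
182 [121 119 123 125 125 126 127 127 125 114  89  79  68  59  56  55  54  39
  33  41]
184 [114 107 117 124 126 126 125 115  80  49  38  35  35  39  54  57  55  40
  33  41]
186 [112 108 101 112 123 126 115  70  39  34  34  34  37  40  49  55  55  41
  34  42]
188 [109 103  91  89 118 121  85  47  34  34  33  35  34  35  43  54  54  41
  32  37]
190 [ 82  73  70 100 121 122  91  49  33  30  31  33  32  34  37  53  55  41
  34  38]
192 [ 70  69  77 108 123 127 121  75  40  32  31  30  31  30  34  54  54  40
  33  37]
194 [ 96  98  98 110 124 130 133 132 114  86  53  38  33  31  34  48  55  44
  36  36]
196 [ 98 109 121 131 147 154 153 154 153 150 145 125  82  59  61  67  58  45
  34  36]
-0.06 0.3 [[311.9, 189.0], [317.2, 207.7]]
-0.06 0.37 [[309.7, 188.7], [315.8, 207.4]]
-0.06 0.4 [[308.7, 188.6], [315.2, 207.3]]
0 0.3 [[314.3, 187.8], [318.6, 206.9]]
0 0.37 [[312.0, 187.5], [317.2, 206.7]]
0 0.4 [[311.0, 187.5], [316.6, 206.6]]
```

View pics/v6.png

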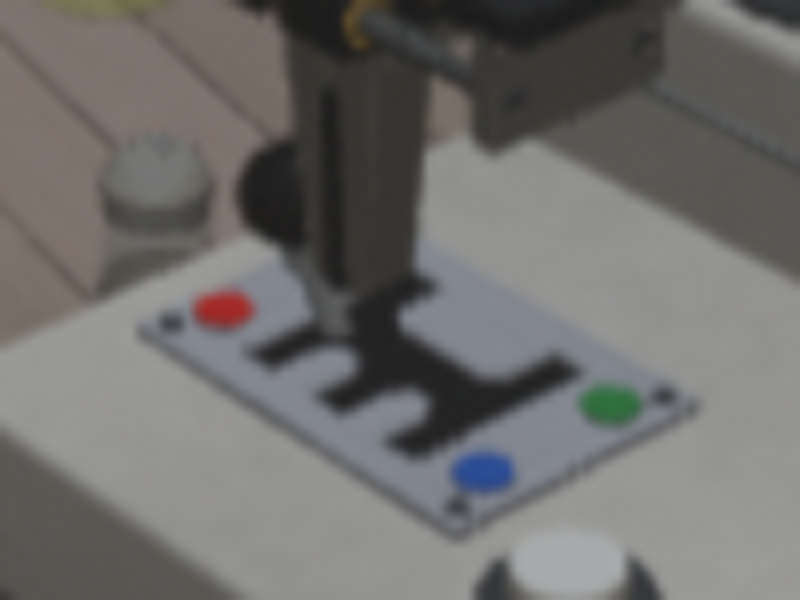

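The stem base (335,325) is almost at the left lane. A little further, watching the force.

>>> carry_out(fingers=[-1, -1, -1, -1], xyz=[[0, 0.2, 0], [0, 0.4, 0], [0, 0.5, 0], [0, 0.5, 0]], twist=[[0, 0, 0], [0, 0, 0], [0, 0, 0], [0, 0, 0]])

```text
time_s: 8.35
tcp_pos: [586.9, 39.1, 107.4]
tool_rot: [-0.075, 0.703, 0.07, 0.704]
ft_force: [3.0, -12.4, -4.8]
width: 0.2
```

```bash
python3 - <<'E'
from h import *
st();c=arm.capture("scene")
g=c["image"].max(2)
for v in range(182,198,2): print(v,g[v,298:318])
E
```

```text
t 8.35 tcp mill [ -0.8  18.1 107.4] F mill [  0.4 -12.8  -4.8] w 0.2
[[ 0.     0.001  1.   ]
 [-0.006  1.    -0.001]
 [-1.    -0.006  0.   ]]
182 [120 119 123 124 125 126 127 127 124 110  82  78  69  63  57  54  44  33
  35  51]
184 [114 107 117 125 125 125 123 110  79  47  35  35  37  43  53  54  46  35
  35  52]
186 [111 108 100 113 124 123  94  53  35  32  34  36  37  41  53  55  48  37
  34  52]
188 [108 102  92  95 119 120  73  39  33  33  32  34  34  38  54  55  48  36
  32  47]
190 [ 82  73  70 101 121 120  76  40  32  31  31  32  32  34  47  54  49  36
  34  47]
192 [ 71  69  77 107 123 123 100  64  39  31  31  31  32  32  41  53  51  37
  34  44]
194 [ 95  98  98 110 124 129 132 132 109  72  47  37  32  32  36  53  55  39
  33  42]
196 [ 98 110 121 131 147 153 153 153 153 149 143 115  70  58  66  61  56  39
  34  42]
```

12.8 N of side force: the stem has met the outer wall of the left lane. I back off and go round to the tower side of the ball.

>>> carry_out(fingers=[-1, -1, -1, -1, -1, -1, -1, -1, -1, -1], xyz=[[0, -1, 0], [0, -2.2, 0], [0, -2.2, 0], [0, -2.2, 2], [0, -2.2, 4], [0, -2.2, 4], [0.3, 0, 4], [0.3, 2.2, 4], [0.3, 2.2, 4], [0.3, 2.2, 4]], twist=[[0, 0, 0], [0, 0, 0], [0, 0, 0], [0, 0, 0], [0, 0, 0], [0, 0, 0], [0, 0, 0], [0, 0, 0], [0, 0, 0], [0, 0, 0]])

```text
time_s: 9.4
tcp_pos: [620.4, 72.1, 104.6]
tool_rot: [-0.073, 0.703, 0.073, 0.703]
ft_force: [0.6, 0.4, -0.0]
width: 0.3
```

```bash
python3 - <<'E'
from h import *
st();c=arm.capture("scene")
cv2.imwrite("pics/v7.png",cv2.resize(c["image"][165:240,275:375],(800,600),interpolation=cv2.INTER_CUBIC))
E
```

```text
t 9.4 tcp mill [ 38.8  43.5 104.6] F mill [ 0.7  0.2 -0. ] w 0.3
[[-0.    -0.001  1.   ]
 [-0.     1.     0.001]
 [-1.    -0.    -0.   ]]
```

View pics/v7.png

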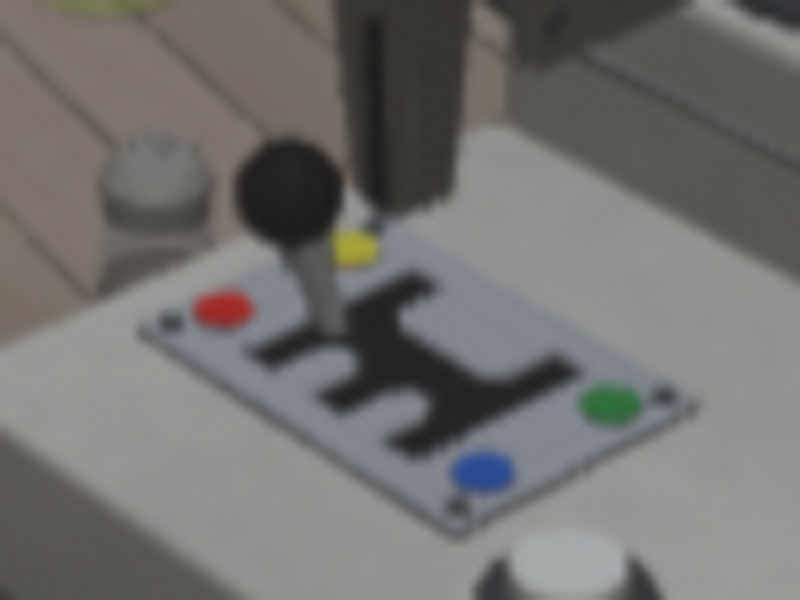

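The lever stands at the left lane (ball at (288,192)), clear of the fingers. Now I push it towards −x into the red slot.

>>> carry_out(fingers=[-1, -1, -1, -1, -1, -1, -1, -1, -1, -1], xyz=[[0, 0, -1], [0, 0, -1.4], [0, 0, -1.8], [0, 0, -2.2], [0, 0, -2.6], [0, 0, -3.0], [0, 0, -3.4], [0, 0, -3.8], [0, 0, -4.1], [0, 0, -4.1]], twist=[[0, 0, 0], [0, 0, 0], [0, 0, 0], [0, 0, 0], [0, 0, 0], [0, 0, 0], [0, 0, 0], [0, 0, 0], [0, 0, 0], [0, 0, 0]])

```text
time_s: 10.45
tcp_pos: [580.6, 63.3, 104.9]
tool_rot: [-0.072, 0.703, 0.072, 0.703]
ft_force: [2.0, -0.5, -0.3]
width: 0.2
```

>>> carry_out(fingers=[-1, -1, -1, -1], xyz=[[0, 0, -0.2], [0, 0, -0.4], [0, 0, -0.6], [0, 0, -0.6]], twist=[[0, 0, 0], [0, 0, 0], [0, 0, 0], [0, 0, 0]])

```text
time_s: 10.85
tcp_pos: [575.0, 62.3, 104.6]
tool_rot: [-0.073, 0.703, 0.072, 0.704]
ft_force: [4.2, -1.3, -1.6]
width: 0.9
```

```bash
python3 - <<'E'
from h import *
st()
E
```

```text
t 10.85 tcp mill [ -7.7  43.1 104.6] F mill [ 3.9 -2.1 -1.6] w 0.9
[[ 0.001  0.     1.   ]
 [-0.001  1.    -0.   ]
 [-1.    -0.001  0.001]]
```

Expected end contact is around x −9. I advance in small steps until the slot end shows in the force.

>>> carry_out(fingers=[-1, -1, -1], xyz=[[0, 0, -0.2], [0, 0, -0.3], [0, 0, -0.3]], twist=[[0, 0, 0], [0, 0, 0], [0, 0, 0]])

```text
time_s: 11.15
tcp_pos: [573.6, 61.7, 104.7]
tool_rot: [-0.073, 0.702, 0.072, 0.705]
ft_force: [9.9, -0.2, -6.5]
width: 0.5
```

```bash
python3 - <<'E'
from h import *
st();c=arm.capture("scene");fit(c,0,0)
for f in(-.2,-.25,-.31): print(f,proj(c,[ball(f,.37),stem(f,.37)]).round(1).tolist())
g=c["image"].max(2)
for v in range(184,206,2): print(v,g[v,290:314])
E
```

```text
t 11.15 tcp mill [ -9.1  42.9 104.7] F mill [ 9.6 -2.2 -6.5] w 0.5
[[ 0.004  0.001  1.   ]
 [-0.001  1.    -0.001]
 [-1.    -0.001  0.004]]
0.72 [295.2 190.9 308.9 208.4]
-0.2 [[304.2, 192.0], [312.5, 209.5]]
-0.25 [[302.3, 193.3], [311.3, 210.4]]
-0.31 [[300.0, 195.1], [310.0, 211.5]]
184 [114 116 119 118 115 108 114 117 115 107 114 107  71  57  48  35  33  51
  56  57  61  55  55  54]
186 [112 116 118 119 118 118 119 118 112 108 100 108  80  59  48  35  34  51
  55  57  61  56  55  55]
188 [112 114 115 117 117 117 116 112 108 102  91  89  86  63  50  35  33  47
  54  56  60  57  55  55]
190 [ 85  94 102 105 106 103  94  69  54  45  39  43  42  44  48  36  33  45
  54  56  59  56  56  55]
192 [75 77 79 79 70 50 37 35 34 37 38 37 35 35 34 32 33 42 53 57 58 56 55 54]
194 [103  96  94  81  49  34  34  34  35  38  38  37  34  35  33  32  33  39
  53  57  58  55  54  55]
196 [98 95 90 64 39 32 34 33 34 35 35 35 33 33 33 31 32 37 52 57 58 55 54 56]
198 [ 82  83  84  76  48  32  31  33  32  33  34  33  33  32  31  31  32  42
  56  59  63  71  95 113]
200 [ 94 110 124 137 117  70  40  32  31  31  32  32  31  31  31  35  60 115
 124 120 135 141 143 143]
202 [150 153 154 155 154 146 109  80  53  42  44  38  33  39  53  71  84  92
 123 139 142 143 143 144]
204 [152 151 148 147 139 107 104 109 128 121 131  94  66  66  73  79  85  92
 124 140 143 142 135 125]
```

Ball centre ≈(301,196) and a 9.6 N end force: fore ≈ −0.30, all the way in beside red. I retreat towards the tower, then up and over to the button.

>>> carry_out(fingers=[-1, -1, -1, -1, -1, -1, -1, -1, -1, -1], xyz=[[0, 0, 1], [0, 0, 2.5], [0, 0, 2.5], [-4, 0, 2.5], [-6, 0, 2.5], [-6, -5, 1.5], [-6, -10, -1], [-6, -15.9, -3.9], [-6, -15.9, -3.9], [-6, -15.9, -3.9]], twist=[[0, 0, 0], [0, 0, 0], [0, 0, 0], [0, 0, 0], [0, 0, 0], [0, 0, 0], [0, 0, 0], [0, 0, 0], [0, 0, 0], [0, 0, 0]])

```text
time_s: 12.25
tcp_pos: [564.4, -104.0, 164.2]
tool_rot: [-0.071, 0.704, 0.071, 0.703]
ft_force: [-0.3, 0.9, 0.7]
width: 0.5
```

```bash
python3 - <<'E'
from h import *
st();c=arm.capture("scene");fit(c,0,0)
b=c["image"]
print(proj(c,[ball(-.31,.37),stem(-.31,.37),mill([-50,-115.5,95])]).round(1).tolist())
cv2.imwrite("pics/v8.png",cv2.resize(b[165:270,275:415],(800,600),interpolation=cv2.INTER_CUBIC))
for r in arm.regions_of(c,"start_top")[:1]: print(r["bbox"],r["conf"])
E
```

```text
t 12.25 tcp mill [ -51.9 -117.5  164.2] F mill [-0.1  1.   0.7] w 0.5
[[-0.002  0.005  1.   ]
 [ 0.001  1.    -0.005]
 [-1.     0.001 -0.002]]
0.78 [297.3 186.7 312.  210.1]
[[300.0, 195.1], [310.0, 211.5], [344.5, 237.6]]
[339.0, 231.2, 353.4, 247.6] 0.66
```

View pics/v8.png

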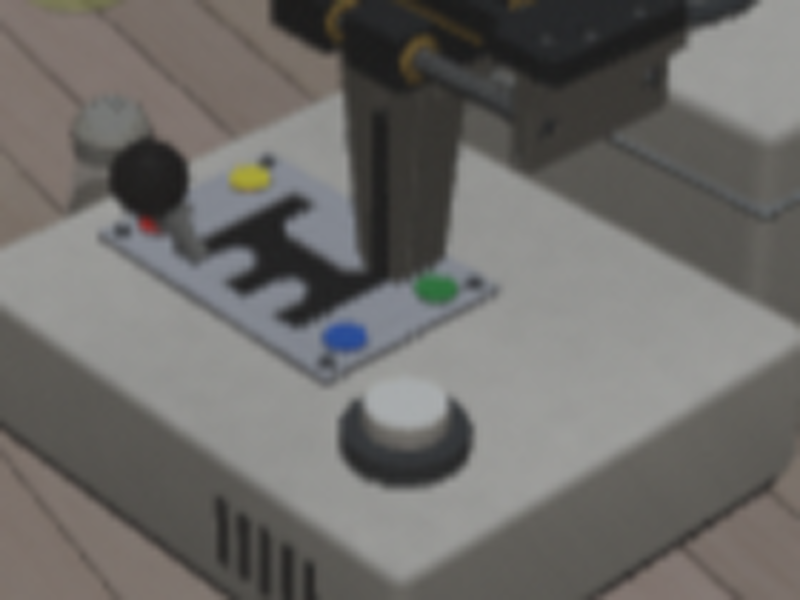

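The lever is all the way in the red slot, ball (149,178) over the red disc. The button cap is at (406,405). I triangulate its height.

```bash
python3 - <<'E'
from h import *
c=arm.capture("scene")
for z in(95,100,105,110): print(z,(rot.T@(onz(c,346,235.9,z)-np.r_[o,0])).round(1), proj(c,mill([-50,-115,z])).round(1))
E
```

```text
95 [ -43.7 -113.4   95. ] [[344.3 237.5]]
100 [ -48.4 -118.2  100. ] [[344.3 235.5]]
105 [ -53. -123.  105.] [[344.4 233.5]]
110 [ -57.7 -127.8  110. ] [[344.4 231.6]]
```

>>> carry_out(fingers=[-1, -1, -1, -1, -1], xyz=[[2, 0.2, 0.1], [3.5, 0.2, 0.1], [4.5, 0.2, 0.1], [5, 0.2, 0.1], [5, 0.2, 0.1]], twist=[[0, 0, 0], [0, 0, 0], [0, 0, 0], [0, 0, 0], [0, 0, 0]])

```text
time_s: 12.95
tcp_pos: [566.2, -99.1, 113.7]
tool_rot: [-0.072, 0.704, 0.073, 0.703]
ft_force: [0.1, -0.7, 0.0]
width: 0.5
```

>>> carry_out(fingers=[-1, -1, -1, -1, -1], xyz=[[0.6, 0, 0], [1.0, 0, 0], [1.2, 0, 0], [1.4, 0, 0], [1.4, 0, 0]], twist=[[0, 0, 0], [0, 0, 0], [0, 0, 0], [0, 0, 0], [0, 0, 0]])

```text
time_s: 13.45
tcp_pos: [566.9, -99.7, 100.9]
tool_rot: [-0.072, 0.703, 0.072, 0.704]
ft_force: [-0.3, 0.5, 2.6]
width: 0.5
```

```bash
python3 - <<'E'
from h import *
st()
E
```

```text
t 13.45 tcp mill [ -48.6 -113.8  100.9] F mill [-0.2  0.5  2.6] w 0.5
[[ 0.     0.001  1.   ]
 [-0.     1.    -0.001]
 [-1.    -0.     0.   ]]
```

>>> carry_out(fingers=[-1, -1, -1, -1], xyz=[[0.2, 0, 0], [0.4, 0, 0], [0.5, 0, 0], [0.5, 0, 0]], twist=[[0, 0, 0], [0, 0, 0], [0, 0, 0], [0, 0, 0]])

```text
time_s: 13.85
tcp_pos: [567.1, -99.7, 98.1]
tool_rot: [-0.073, 0.703, 0.072, 0.704]
ft_force: [-6.7, 2.4, 16.2]
width: 0.8
```

>>> carry_out(fingers=[-1, -1, -1], xyz=[[0.1, 0, 0], [0.2, 0, 0], [0.2, 0, 0]], twist=[[0, 0, 0], [0, 0, 0], [0, 0, 0]])

```text
time_s: 14.15
tcp_pos: [567.2, -99.7, 98.0]
tool_rot: [-0.073, 0.703, 0.072, 0.703]
ft_force: [-12.3, 3.3, 26.3]
width: 0.2
```

Hard stop at z 98.0 with 26 N. I check in a picture that the cap is down, not that the finger is blocked by something else.

```bash
python3 - <<'E'
from h import *
st();c=arm.capture("scene");b=c["image"][215:265,315:385]; a=cv2.imread("pics/scene0.png")[215:265,315:385]
cv2.imwrite("pics/v9.png",np.hstack([cv2.resize(x,(400,286),interpolation=cv2.INTER_CUBIC) for x in(a,b)]))
E
```

```text
t 14.15 tcp mill [ -48.4 -113.9   98. ] F mill [-11.4   5.7  26.3] w 0.2
[[ 0.    -0.     1.   ]
 [-0.001  1.     0.   ]
 [-1.    -0.001  0.   ]]
```

View pics/v9.png

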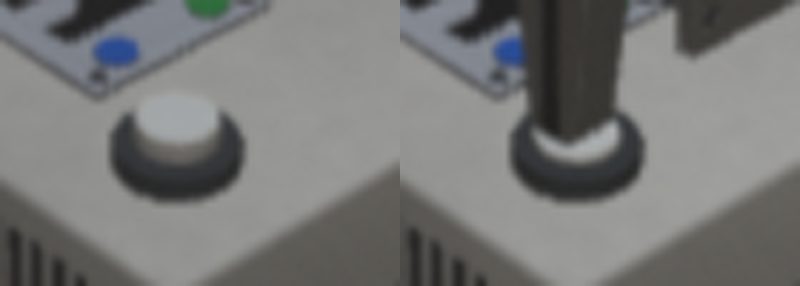

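The cap has sunk almost to the housing rim (side wall about 20 px tall before, about 6 now), so the button is fully down. I release it.

>>> carry_out(fingers=[-1, -1, -1, -1, -1, -1], xyz=[[-1, 0, 0], [-3, 0, 0], [-6, 0, 0], [-10, 0, 0], [-10, 0, -4], [-10, 0, -4]], twist=[[0, 0, 0], [0, 0, 0], [0, 0, 0], [0, 0, 0], [0, 0, 0], [0, 0, 0]])

```text
time_s: 14.8
tcp_pos: [524.6, -107.6, 193.1]
tool_rot: [-0.072, 0.704, 0.072, 0.703]
ft_force: [0.6, 0.6, -0.6]
width: 0.3
```

```bash
python3 - <<'E'
from h import *
st();c=arm.capture("scene")
for n in("lever_ball","shaker_mid","cup_mid","start_top"):
    for r in arm.regions_of(c,n)[:1]: print(n,r["bbox"],round(r["conf"],2))
cv2.imwrite("pics/v10.png",cv2.resize(c["image"][160:310,255:455],(800,600),interpolation=cv2.INTER_CUBIC))
E
```

```text
t 14.8 tcp mill [ -91.7 -112.9  193.1] F mill [ 0.7  0.4 -0.6] w 0.3
[[-0.002  0.001  1.   ]
 [ 0.001  1.    -0.001]
 [-1.     0.001 -0.002]]
lever_ball [295.8, 188.8, 314.8, 210.5] 0.56
shaker_mid [284.7, 181.7, 298.4, 201.3] 0.58
start_top [337.3, 230.6, 356.0, 247.8] 0.55
```

View pics/v10.png

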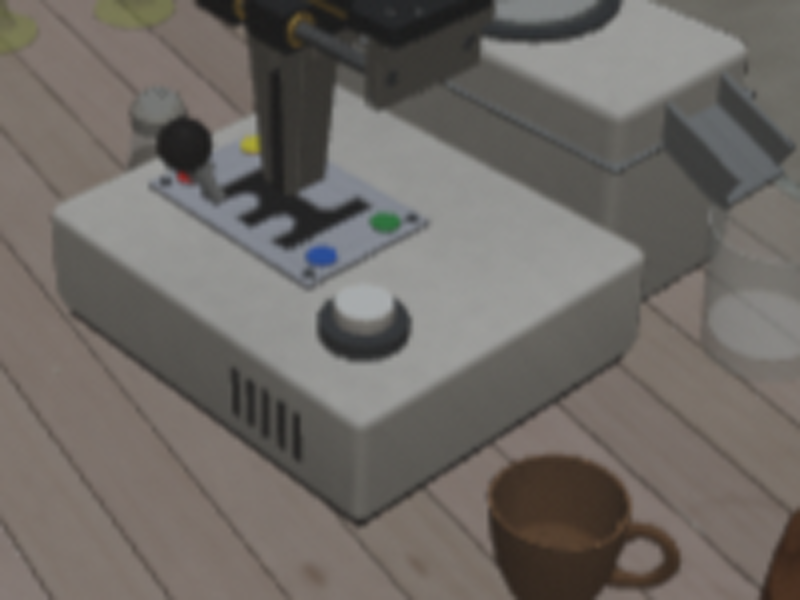

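The button is up again, ball at (185,145) in the red slot, shaker and cup in place, and the arm is clear. I hand the job in.

```bash
python3 -c "
from station import arm
print(arm.sign_off())"
```

```text
the job is handed in; nothing more can be done
None
```

I moved the lever into the red slot, pressed the start button, let it come up, and handed the job in at about 15 s. The hand-in gives no verdict, so what follows rests on my own checks.

- **Lever:** I pushed it with closed fingers only: out of parking, left along the cross channel, then back into the near-left slot beside the red disc. It never went towards another colour. The force readings I took during these pushes peaked at about 13 N.
- **Lever at the end:** the ball sat at pixel (301, 196), which matches a lean of about −0.30 rad. It hit the slot end at about 10 N and had not moved after the button press.
- **Start button:** I pressed it to a hard stop at 98 mm, reading up to 26 N there. A picture showed the cap right down, and a later one showed it up again.
- **Rest of the table:** the shaker and cup looked untouched in the last picture, and the arm was clear with about zero force. In that last check the detector missed the cup, so I confirmed it by eye. The scene camera's ball box was also biased by the stem and fingers, so I used the ball's outline instead.

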